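Tip only the potatoes out of the divided dish

TASK

The divided dish is twist-locked on its grey stand, and nobody remembers which way it loosens: feel for the free direction without forcing it, and lift the dish off by its handle. Turn it so that the potato section faces down and tip the three round potatoes into the steel pan, keeping all the cut sticks in the dish. Then set the dish down gently, upright, on the middle of the cork trivet, and leave the mug, jar and bowl where they are.

Things in the scene. Friction and masses are not known exactly. Their poses are not given: they have to be found in the camera images.
- dish: Two-section aluminium dish, 146 mm (x) by 210 mm (y), 134 mm high with its handle, about 0.45 kg empty, 0.65 kg full; starts locked in the stand. Origin: centre of its foot's underside, z up. x runs along divider and handle; +y points to the potatoes' section, -y to the sticks'. Foot 72 mm across, 30 mm high; inner floor at z = 32 mm; end walls at x = +/-71 mm, up to z = 68 mm.
- dish_handle (a point): Middle of the dish's handle, on the dish's axis 125 mm above its origin: a dark straight bar along x right above the divider, 104 mm long, 12 mm thick in y, 18 mm high, on two posts at x = +/-40 mm.
- dish_divider (a point): Middle of the divider's top edge, 72 mm above the dish's origin; the divider is 6 mm thick, along x. With the dish tipped about its x axis by 45 to 65 degrees, the lower section empties over its lip while the divider stops what lies in the upper section.
- dish_lip (a point): Middle of the upper edge of the potato section's lip, at y = 106 mm, z = 57 mm in the dish; the lip slopes up at 30 degrees from the floor's edge at y = 63 mm. The other section has the same lip at -y.
- dish_lug (a point): End of one of the two lugs at the bottom of the dish's foot, at x = 56 mm (the other at -56 mm); lugs are 14 mm wide and 6 mm thick. Hidden under the dish.
- stand: Grey round twist-lock stand fixed to the worktop, 150 mm across, 10 mm high; origin: centre of its underside. At first the dish's axes lie along the stand's. Two hooks at x = +/-42 to 68 mm (15 mm wide, underside at z = 18.5 mm, top at 24.5 mm) hold the dish's lugs down.
- stand_top (a point): Centre of the stand's top, where the foot rests. Turned about the vertical by over 0.36 rad the dish is clear of the hooks and lifts off. One way, differing from case to case and not visible, turns freely for at least 0.46 rad (up to 0.92); the other way meets a hard stop after 0.04 to 0.48 rad. Free turning takes well under 0.3 N m; over 0.8 N m is a stop.
- pan: Steel pan with two side loops, standing fixed; 230 mm across (222 mm inside), 70 mm high, floor 5 mm thick; origin at the centre of its underside, z up.
- trivet: Round cork trivet fixed on the worktop, 190 mm across, 8 mm thick; origin at the centre of its underside (the dish's foot stands 8 mm above it).
- mug: Red mug, 85 mm high, 76 mm across; bystander. Origin: centre of underside.
- jar: Closed glass jar, 110 mm high, 72 mm across; bystander. Origin: centre of underside.
- bowl: White bowl, 50 mm high, 110 mm across; bystander. Origin: centre of underside.
- potato0: Round new potato, 46 x 38 mm, about 45 g; origin at its centre.
- potato1: Round new potato, 46 x 38 mm, about 45 g; origin at its centre.
- potato2: Round new potato, 46 x 38 mm, about 45 g; origin at its centre.
- stick0: Cut vegetable stick, 80 x 16 x 16 mm, about 22 g; origin at its centre, x along it.
- stick1: Cut vegetable stick, 80 x 16 x 16 mm, about 22 g; origin at its centre, x along it.
- stick2: Cut vegetable stick, 80 x 16 x 16 mm, about 22 g; origin at its centre, x along it.

How it is judged:
By the outcome, as a careful person would: the job done as asked, in the order asked, and still so for the second after the job is handed in, with the robot touching nothing.
It also fails if it takes over 61 s, if anything falls off the work surface, if the arm or the gripper's body presses on something with over 40 N, if the wrist force passes 120 N, or if a joint passes its speed limit or range.

ROBOT

A 7-joint arm with a two-finger parallel gripper is mounted at the origin on the work surface. World frame = base frame: x ahead of the robot, y to its left, z up, the work surface at z = 0. Lengths are in m, angles in rad, forces in N, time in s.
With the tool pointing down it reaches from about 0.4 to 0.925 m from the base axis. Payload 5.6 kg.
Tool frame: the origin (TCP) lies midway between the tips of the shut fingers; the grasp point (between the pads) lies 19 mm behind it; z points along the fingers, y is the direction in which the jaws open and shut (so a half turn about z gives the same grasp; the last joint's range is limited). The gripper opens to 85 mm and grips with 20 to 120 N. Pads are 22 mm wide; open, the fingers measure 114 mm over their backs; the gripper's body (76 mm by 85 mm) begins 54 mm behind the grasp point. The pads swing forward as they close: fully open they stand 13 mm farther back than shut.
Start: joints at [1.226, 0.468, -0.012, 1.603, 0.006, 1.071, -0.056], TCP at [0.193, -0.621, 0.231] pointing down, gripper open.
Joint ranges: [-2.53, 2.53], [-0.31, 2.02], [-1.57, 1.55], [0.28, 2.44], [-1.29, 4.43], [0.15, 1.84], [-2.92, 2.92]. Speed limits (rad/s): [2.57, 2.57, 3.14, 3.14, 3.14, 3.14, 3.14].

INTERFACE

Orientations are given as [roll, pitch, yaw] about the fixed x, y, z axes, in that order (R = Rz(yaw) Ry(pitch) Rx(roll)).
In Python, from station import * gives the robot as it stands.
- The arm moves only by the tool jog_arm, never from a script. Its argument "increments" is a list of rows, each a list of 7 numbers: the shift along the tool's x, y, z in mm, then the turn, a rotation vector about the tool's x, y, z in rad, then the closure, from -1 (fully open) to 1 (shut). In form: [[dx, dy, dz, rx, ry, rz, hand], ...]. A call has 1 to 12 rows; each row is the pose to reach, as a shift and turn from the pose commanded when the call began, along the tool's axes at that moment; what a row does not reach only later rows make up. A row lasts 1/8 s, in which the tool goes at most 62.5 mm and 10.7 degrees, less where a joint would pass 70% of its speed; a pose out of reach is approached as far as the arm can. A call with a gripper value outside its range is refused whole. The fingers move at their own pace and stop on an object; the grip force is fixed at half the most. Time passes only in rows, so rows that repeat a pose let the fingers close. It gives the time, the measured TCP pose, the force and the opening at its end, in the units of the state.
- observe(): the state, without advancing time (a new reading comes with each control period).
- get_image(name): name is "side" or "top"; returns (picture, depth): 420x560x3 uint8, red, green, blue; 420x560 float32, m along the optical axis (not along the pixel's ray), 0 where there is no reading.
- get_calibration(name): a dict with "intrinsics" (3x3 intrinsics, pixels), "dist" ([k1, k2, p1, p2, k3] as OpenCV has them; the pictures are not rectified), "R" (3x3) and "t" (3): a world point X has camera coordinates R X + t. Camera axes: x right, y down, z forward; pixel columns grow to the right and rows downward; lengths in m; the calibration is good to about 2 mm. A picture is of the moment at which its call begins. get_calibration takes no time and is no camera call.
- hand_in(): hands the job in, once; it reports no verdict.
The state is a dict: "t": time; "joint_positions": joint angles; "dq": joint speeds; "joint_efforts": joint torques, N m; "tool_pos": TCP position; "orientation": TCP orientation; "force": force on the tool from outside, world axes, zero at the start; "torque": the same for the moment, N m; "width": opening from 0.0 (shut) to 1.0 (fully open).
Only numpy, scipy, OpenCV 4.12 (cv2) and the standard library are available. Lean on these libraries where they do the work, as an engineer would, in place of code of your own. Each camera call takes 0.05 s, during which the arm holds its last target. There are 200 camera calls.

## Working session

There is one attempt and no reset: what is moved stays moved. The work goes in short steps, Python scripts to look and compute and a tool call to move; the robot and the scene stay as the last step left them, time stands still between calls to the robot, and variables do not carry over. Pictures are saved under pics/ and viewed, about 8 in all and at most 12, crops included, and the job is handed in when it is done.

Besides the shell and the picture viewer there is one more tool, called as a command line: name --pt "numbers of a row" for each row, then --argument value for the rest. jog_arm: Moves the arm, as the interface text tells. Its arguments: {"type":"object","properties":{"increments":{"type":"array","items":{"type":"array","items":{"type":"number"}}}},"required":["increments"]}

```bash
mkdir -p pics
cat > h.py <<'E'
from station import *
import numpy as np, cv2
from scipy.spatial.transform import Rotation as Ro
def snap(n,f):
    p,d=get_image(n); cv2.imwrite(f'pics/{f}.png',p[:,:,::-1]); np.save(f'pics/{f}.npy',d); return p,d
def pt(n,d,u,v,z=None):
    c=get_calibration(n);K=np.array(c['intrinsics'],float);R=np.array(c['R']);t=np.array(c['t'])
    x,y=cv2.undistortPoints(np.array([[[u,v]]],float),K,np.array(c['dist'],float))[0,0]
    r=np.array([x,y,1.]);
    if z is None:
        return R.T@(r*d[int(v),int(u)]-t)
    o=-R.T@t; w=R.T@r; return o+w*(z-o[2])/w[2]
def cloud(n,d):
    c=get_calibration(n);K=np.array(c['intrinsics'],float);R=np.array(c['R']);t=np.array(c['t'])
    v,u=np.mgrid[:d.shape[0],:d.shape[1]]
    q=cv2.undistortPoints(np.stack([u,v],-1).reshape(-1,1,2).astype(float),K,np.array(c['dist'],float))[:,0]
    P=np.c_[q,np.ones(len(q))]*d.reshape(-1,1); return ((P-t)@R).reshape(*d.shape,3)
E
python3 - <<'E'
from h import *
for n in('top','side'):
    p,d=snap(n,n+'0'); c=get_calibration(n); print(n,np.round(-np.array(c['R']).T@c['t'],3),(d==0).mean())
o=observe(); print({k:np.round(v,3) for k,v in o.items()})
a=cv2.imread('pics/top0.png');b=cv2.imread('pics/side0.png')
E
```

```text
top [ 0.366 -0.019  1.133] 0.003958333333333334
side [0.239 0.769 0.669] 0.003958333333333334
{'t': np.float64(0.1), 'joint_positions': array([ 1.226,  0.468, -0.012,  1.604,  0.006,  1.071, -0.056]), 'dq': array([ 0.001, -0.002, -0.001, -0.002, -0.   , -0.   , -0.   ]), 'joint_efforts': array([ 1.0000e-03, -5.3352e+01,  2.1000e-02, -2.5197e+01,  1.1000e-02,
        4.0000e-03,  0.0000e+00]), 'tool_pos': array([ 0.193, -0.62 ,  0.23 ]), 'orientation': array([-3.14 ,  0.   ,  0.302]), 'force': array([0.017, 0.872, 0.328]), 'torque': array([-0.047, -0.034, -0.038]), 'width': np.float64(0.998)}
```

View pics/top0.png

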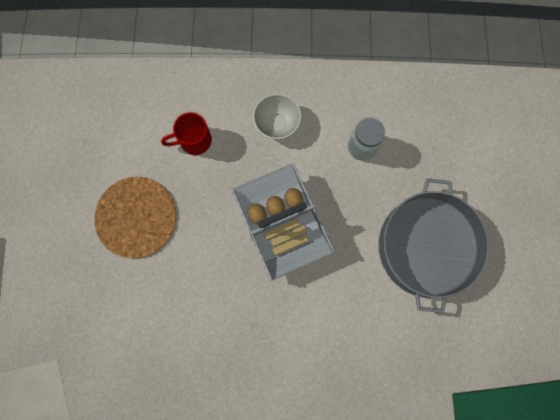

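View pics/side0.png

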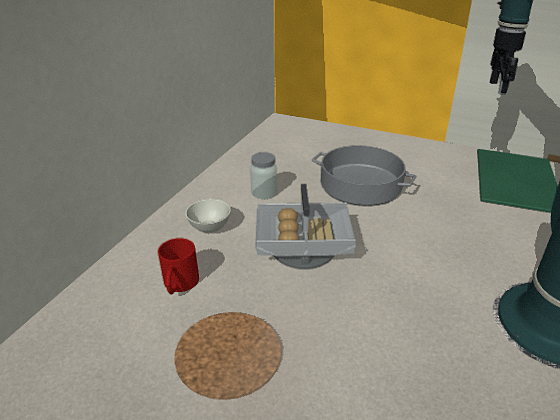

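Top view: dish at about (285,222) with the potatoes on its upper (far) side, the dark handle over the divider from (258,226) to (305,207), pan (433,245), trivet (135,217). The mug (192,134), bowl (277,118) and jar (367,139) are farther away.

```bash
python3 - <<'E'
from h import *
for n in('top','side'):
    d=np.load(f'pics/{n}0.npy'); im=cv2.imread(f'pics/{n}0.png'); P=cloud(n,d); X,Y,Z=P[...,0],P[...,1],P[...,2]
    dark=im.max(2)<75
    roi=(abs(X-.37)<.14)&(abs(Y-.0)<.16)&(d>0)
    m=roi&(Z>.125)&(Z<.17)
    q=P[m]; 
    if len(q)>5:
        c=q[:,:2].mean(0); w,V=np.linalg.eigh(np.cov(q[:,:2].T)); a=V[:,1]; s=(q[:,:2]-c)@a; print(n,'handle',len(q),c,(c+a*(s.min()+s.max())/2),'ang',np.arctan2(a[1],a[0]),'len',np.ptp(s),'z',np.percentile(q[:,2],[5,50,95]))
    # circles
    hsv=cv2.cvtColor(im,cv2.COLOR_BGR2HSV)
    m=(hsv[...,1]>110)&(hsv[...,0]>5)&(hsv[...,0]<20)&(Z<.03)&(Y>.1)&(d>0); m=cv2.morphologyEx(m.astype(np.uint8),cv2.MORPH_OPEN,np.ones((5,5)))>0
    q=P[m]; (c,r)=cv2.minEnclosingCircle(q[:,:2].astype(np.float32)); print('trivet',q.mean(0),c,r,np.median(q[:,2]))
    m=(d>0)&(Z>.06)&(Z<.085)&(Y<-.15)&(Y>-.55)&(X>.1)&(X<.6)
    k,l,st,ce=cv2.connectedComponentsWithStats(m.astype(np.uint8))
    for i in range(1,k):
        if st[i,4]>60:
            q=P[l==i]; A=np.c_[q[:,:2],np.ones(len(q))]; s=np.linalg.lstsq(A,(q[:,:2]**2).sum(1),rcond=None)[0]; c=s[:2]/2; print('pan',st[i],c,np.sqrt(s[2]+c@c),q[:,2].max(), q[:,:2].min(0),q[:,:2].max(0))
    m=(d>0)&(Z>.03)&(X>.45)&(Y<.5)&(Y>-.3)&(X<.75)
    k,l,st,ce=cv2.connectedComponentsWithStats(m.astype(np.uint8))
    for i in range(1,k):
        if st[i,4]>100:q=P[l==i];print('obj',st[i],q.min(0),q.max(0))
    m=roi&(Z<.1)&(Z>.05); q=P[m]; r=cv2.minAreaRect((q[:,:2]*1000).astype(np.float32)); print('dish rect',r)
E
python3 - <<'E'
import cv2,numpy as np
a=cv2.imread('pics/top0.png')[150:290,215:350];b=cv2.imread('pics/side0.png')[170:280,235:370]
cv2.imwrite('pics/c0.png',np.hstack([cv2.resize(a,(400,415),interpolation=2),cv2.resize(b,(400,415),interpolation=2)]))
E
```

```text
trivet [0.54649228 0.31224064 0.00760255] (0.5473875999450684, 0.3134342432022095) 0.09440258890390396 0.007621195721218803
pan [382 194 107 103 799] [ 0.49330027 -0.3522368 ] 0.1121074911862972 0.07446646807668768 [ 0.38170255 -0.46752244] [ 0.59993395 -0.23787352]
obj [161 121  49  31 525] [0.69606108 0.14563461 0.0301599 ] [0.74967058 0.25279712 0.09089424]
obj [ 349  120   36   38 1027] [ 0.68937502 -0.24036456  0.03002594] [ 0.74997757 -0.17179648  0.11530795]
obj [ 232  163  102   99 6331] [ 0.4501946  -0.13253323  0.03532144] [0.66204621 0.08511831 0.14913947]
obj [380 197  31  67 324] [ 0.45003181 -0.29917641  0.03056373] [ 0.59258034 -0.23767296  0.07446647]
dish rect ((489.0588684082031, -44.97832489013672), (110.99034118652344, 146.06869506835938), 24.92062759399414)
trivet [0.57801177 0.31809701 0.00801908] (0.5515972375869751, 0.3167240619659424) 0.09424109011888504 0.008021094969812596
pan [322 145  84  44 639] [ 0.49447708 -0.34950263] 0.11238373658479134 0.07308652745716822 [ 0.38014746 -0.46789414] [ 0.59985361 -0.23385072]
obj [251 152  26  39 859] [ 0.68978363 -0.23368597  0.03001587] [ 0.74988472 -0.16502112  0.11212044]
obj [322 164  48  35 673] [ 0.4501846  -0.29974973  0.03001795] [ 0.59552523 -0.23157935  0.07101547]
obj [ 255  184   96   73 4684] [ 0.45004739 -0.13046699  0.03524733] [0.66379867 0.09272308 0.14518921]
obj [209 205  22  25 150] [ 0.72421667 -0.0455987   0.03018887] [0.74978246 0.04151936 0.05097726]
obj [ 160  238   38   55 1064] [0.69537539 0.14922022 0.0300837 ] [0.74998126 0.25904124 0.08779312]
dish rect ((487.5625, -42.4912109375), (107.85176086425781, 155.7106475830078), 21.488847732543945)
```

View pics/c0.png

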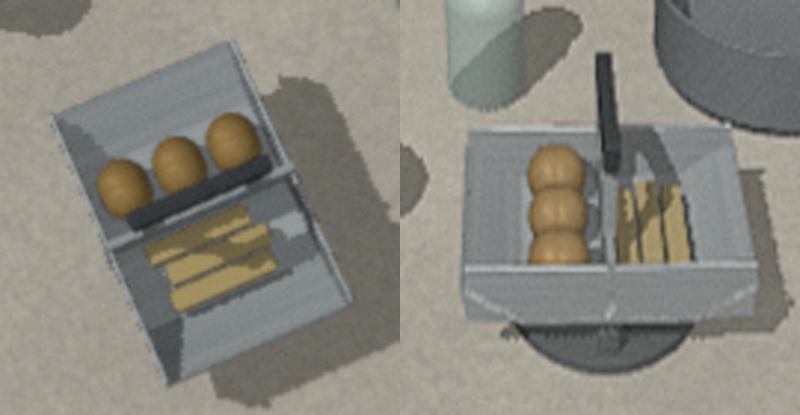

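The crop shows the handle clearly: in the top view it runs from (130,222) to (272,165), the potatoes lie on the far side, and the sticks lie parallel to it on the near side.

Run:
```python
from h import *
for n in('top','side'):
    d=np.load(f'pics/{n}0.npy'); P=cloud(n,d); X,Y,Z=P[...,0],P[...,1],P[...,2]
    roi=(abs(X-.55)<.14)&(abs(Y+.02)<.14)&(d>0)
    q=P[roi&(Z>.125)&(Z<.17)]
    c=q[:,:2].mean(0); w,V=np.linalg.eigh(np.cov(q[:,:2].T)); a=V[:,1]; s=(q[:,:2]-c)@a; print(n,'handle',len(q),c,(c+a*(s.min()+s.max())/2),'ang',np.arctan2(a[1],a[0]),'len',np.ptp(s),'z',np.percentile(q[:,2],[5,50,95]))
    q=P[roi&(Z<.1)&(Z>.04)]; print('rect',cv2.minAreaRect((q[:,:2]*1000).astype(np.float32)))
    for nm,(x,y) in dict(mug=(.73,.19),bowl=(.74,0),jar=(.72,-.2)).items():
        q=P[(d>0)&(np.hypot(X-x,Y-y)<.11)&(Z>.02)&(X>.665)]; print(nm,q.min(0).round(3),q.max(0).round(3))
```

```text
top handle 363 [ 0.53538475 -0.0229649 ] [ 0.53558827 -0.02340045] ang 2.0079262179888113 len 0.104173330432976 z [0.13220592 0.14309313 0.14608835]
rect ((536.9900512695312, -22.974510192871094), (216.5557861328125, 146.61788940429688), 24.974746704101562)
mug [0.696 0.146 0.02 ] [0.772 0.253 0.091]
bowl [ 0.725 -0.06   0.02 ] [0.834 0.047 0.055]
jar [ 0.689 -0.24   0.02 ] [ 0.757 -0.172  0.115]
side handle 198 [ 0.53277175 -0.00946597] [ 0.53716691 -0.01861688] ang 2.018557929589574 len 0.10491315900207365 z [0.12996892 0.14261652 0.14454552]
rect ((536.5967407226562, -19.864425659179688), (215.7366485595703, 152.28475952148438), 24.984037399291992)
mug [0.695 0.149 0.02 ] [0.773 0.259 0.088]
bowl [ 0.724 -0.058  0.02 ] [0.834 0.052 0.052]
jar [ 0.69  -0.234  0.02 ] [ 0.758 -0.165  0.112]
```

```bash
cat >> h.py <<'E'
def plan(p,yaw,tilt=0,n=1,o=None):
    "increment row(s) to world TCP p; tool down at yaw, tilted by tilt about tool x"
    o=o or observe(); p0=np.array(o['tool_pos']);R0=Ro.from_euler('xyz',o['orientation'])
    R=Ro.from_euler('z',yaw)*Ro.from_euler('x',np.pi)*Ro.from_euler('x',tilt)
    s=R0.inv().apply(np.array(p)-p0)*1000; w=(R0.inv()*R).as_rotvec()
    print(np.round(s,1),np.round(w,3))
E
python3 -c "
from h import *
plan([.5365,-.0215,.2],2.0075)"
```

```text
[ 505.9 -469.5   31.1] [-1.000e-03 -1.000e-03 -1.706e+00]
```

jog_arm --pt "42 -39 0 0 0 -0.142 -1" --pt "84 -78 0 0 0 -0.284 -1" --pt "126 -117 0 0 0 -0.426 -1" --pt "168 -156 0 0 0 -0.569 -1" --pt "211 -196 0 0 0 -0.711 -1" --pt "253 -235 0 0 0 -0.853 -1" --pt "295 -274 5 0 0 -0.995 -1" --pt "337 -313 10 0 0 -1.137 -1" --pt "380 -352 15 0 0 -1.28 -1" --pt "422 -391 20 0 0 -1.42 -1" --pt "464 -430 25 0 0 -1.56 -1" --pt "506 -469.5 31 0 0 -1.706 -1"

```text
t: 1.6
tool_pos: [0.5374, -0.0206, 0.2]
orientation: [-3.141, 0.0, 2.012]
force: [0.3, -1.1, -0.8]
width: 0.997
```

jog_arm --pt "0 0 0 0 0 0 -1" --pt "0 0 0 0 0 0 -1" --pt "0 0 0 0 0 0 -1"

```text
t: 1.98
tool_pos: [0.5363, -0.0236, 0.2001]
orientation: [-3.141, 0.001, 2.005]
force: [-0.1, -0.1, -0.7]
width: 1.001
```

Run:
```python
from h import *
plan([.5365,-.0215,.2],2.0075);plan([.5365,-.0215,.116],2.0075);print(observe()['joint_positions'].round(2))
p,d=snap('side','s1'); a,_=snap('top','t1')
cv2.imwrite('pics/c1.png',np.hstack([cv2.resize(p[140:290,225:375,::-1],(400,400),interpolation=2),cv2.resize(a[140:290,210:360,::-1],(400,400),interpolation=2)]))
```

```text
[1.8 1.1 0.1] [-0.001  0.001 -0.003]
[ 1.9  1.2 84.1] [-0.001  0.001 -0.003]
[ 0.48  0.39 -0.62  1.88  0.27  0.96  0.17]
```

View pics/c1.png

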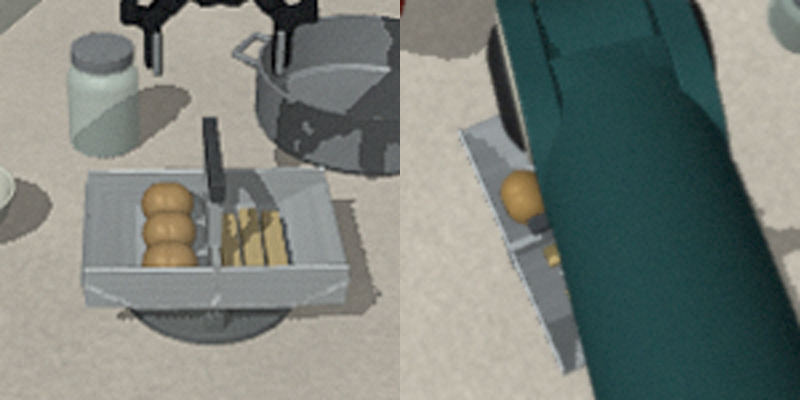

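The fingers (side crop, at x≈157 and 280) straddle the handle (x≈213). Next I descend and grip.

jog_arm --pt "1 1 20 0 0 0 -1" --pt "2 1 40 0 0 0 -1" --pt "2 1 60 0 0 0 -1" --pt "2 1 75 0 0 0 -1" --pt "2 1 84 0 0 0 -1" --pt "2 1 84 0 0 0 0.2" --pt "2 1 84 0 0 0 0.5" --pt "2 1 84 0 0 0 0.8" --pt "2 1 84 0 0 0 1" --pt "2 1 84 0 0 0 1" --pt "2 1 84 0 0 0 1" --pt "2 1 84 0 0 0 1"

```text
t: 3.58
tool_pos: [0.5366, -0.02, 0.1167]
orientation: [-3.141, 0.0, 2.008]
force: [-2.5, -0.9, 6.2]
width: 0.129
```

Run:
```python
from h import *
o=observe(); print({k:np.round(o[k],3) for k in('tool_pos','orientation','force','torque','width','joint_positions')})
```

```text
{'tool_pos': array([ 0.537, -0.02 ,  0.117]), 'orientation': array([-3.141,  0.   ,  2.008]), 'force': array([-2.488, -0.897,  6.189]), 'torque': array([-0.186,  0.666, -0.042]), 'width': np.float64(0.129), 'joint_positions': array([ 0.421,  0.506, -0.56 ,  1.941,  0.369,  0.797,  0.092])}
```

jog_arm --pt "0 0 0 0 0 -0.015 1" --pt "0 0 0 0 0 -0.03 1" --pt "0 0 0 0 0 -0.03 1"

```text
t: 3.95
tool_pos: [0.5371, -0.0204, 0.1166]
orientation: [-3.141, 0.001, 2.037]
force: [-1.9, -2.4, 5.8]
width: 0.124
```

```bash
cat > o.py <<'E'
from h import *
o=observe(); print({k:np.round(o[k],3) for k in('t','tool_pos','orientation','force','torque','width')})
E
python3 o.py
```

```text
{'t': np.float64(3.95), 'tool_pos': array([ 0.537, -0.02 ,  0.117]), 'orientation': array([-3.141e+00,  1.000e-03,  2.037e+00]), 'force': array([-1.866, -2.418,  5.833]), 'torque': array([-0.507,  0.456, -0.001]), 'width': np.float64(0.124)}
```

jog_arm --pt "0 0 0 0 0 -0.01 1" --pt "0 0 0 0 0 -0.02 1" --pt "0 0 0 0 0 -0.03 1" --pt "0 0 0 0 0 -0.03 1"

```text
t: 4.45
tool_pos: [0.5377, -0.0203, 0.1166]
orientation: [3.14, 0.001, 2.068]
force: [-0.3, -3.7, 6.5]
width: 0.131
```

```bash
python3 o.py
```

```text
{'t': np.float64(4.45), 'tool_pos': array([ 0.538, -0.02 ,  0.117]), 'orientation': array([3.140e+00, 1.000e-03, 2.068e+00]), 'force': array([-0.255, -3.686,  6.456]), 'torque': array([-0.789, -0.192, -0.047]), 'width': np.float64(0.131)}
```

jog_arm --pt "0 0 0 0 0 -0.015 1" --pt "0 0 0 0 0 -0.03 1" --pt "0 0 0 0 0 -0.04 1" --pt "0 0 0 0 0 -0.05 1" --pt "0 0 0 0 0 -0.05 1"

```text
t: 5.08
tool_pos: [0.5375, -0.0197, 0.1166]
orientation: [3.14, 0.0, 2.117]
force: [3.8, -3.2, 5.8]
width: 0.127
```

```bash
python3 o.py
```

```text
{'t': np.float64(5.075), 'tool_pos': array([ 0.538, -0.02 ,  0.117]), 'orientation': array([3.14 , 0.   , 2.117]), 'force': array([ 3.833, -3.216,  5.768]), 'torque': array([-0.567, -0.849, -0.469]), 'width': np.float64(0.127)}
```

jog_arm --pt "0 0 0 0 0 -0.015 1" --pt "0 0 0 0 0 -0.03 1" --pt "0 0 0 0 0 -0.04 1" --pt "0 0 0 0 0 -0.04 1"

```text
t: 5.58
tool_pos: [0.5367, -0.0202, 0.1166]
orientation: [-3.141, 0.0, 2.156]
force: [1.7, -3.3, 7.7]
width: 0.13
```

```bash
python3 o.py
```

```text
{'t': np.float64(5.575), 'tool_pos': array([ 0.537, -0.02 ,  0.117]), 'orientation': array([-3.141,  0.   ,  2.156]), 'force': array([ 1.726, -3.317,  7.733]), 'torque': array([-0.761, -0.357, -0.707]), 'width': np.float64(0.13)}
```

Resisting torque rose from about 0 to 0.47 and then 0.71 N m past +0.1 rad, so that way is stopped. I reverse.

jog_arm --pt "0 0 0 0 0 0.03 1" --pt "0 0 0 0 0 0.06 1" --pt "0 0 0 0 0 0.1 1" --pt "0 0 0 0 0 0.14 1" --pt "0 0 0 0 0 0.17 1" --pt "0 0 0 0 0 0.2 1" --pt "0 0 0 0 0 0.2 1"

```text
t: 6.45
tool_pos: [0.5361, -0.018, 0.1165]
orientation: [-3.141, -0.001, 1.961]
force: [-0.9, 1.8, 7.7]
width: 0.13
```

```bash
python3 o.py
```

```text
{'t': np.float64(6.45), 'tool_pos': array([ 0.536, -0.018,  0.117]), 'orientation': array([-3.141e+00, -1.000e-03,  1.961e+00]), 'force': array([-0.885,  1.809,  7.695]), 'torque': array([ 0.073, -0.117,  0.064]), 'width': np.float64(0.13)}
```

jog_arm --pt "0 0 0 0 0 0.03 1" --pt "0 0 0 0 0 0.06 1" --pt "0 0 0 0 0 0.09 1" --pt "0 0 0 0 0 0.09 1"

```text
t: 6.95
tool_pos: [0.5363, -0.0179, 0.1165]
orientation: [-3.141, -0.001, 1.871]
force: [0.6, 0.3, 7.8]
width: 0.127
```

```bash
python3 o.py
```

```text
{'t': np.float64(6.95), 'tool_pos': array([ 0.536, -0.018,  0.117]), 'orientation': array([-3.141e+00, -1.000e-03,  1.871e+00]), 'force': array([0.555, 0.35 , 7.847]), 'torque': array([ 0.047, -0.163,  0.059]), 'width': np.float64(0.127)}
```

Turning freely. I go on to about -0.44.

jog_arm --pt "0 0 0 0 0 0.03 1" --pt "0 0 0 0 0 0.06 1" --pt "0 0 0 0 0 0.09 1" --pt "0 0 0 0 0 0.12 1" --pt "0 0 0 0 0 0.15 1" --pt "0 0 0 0 0 0.15 1"

```text
t: 7.7
tool_pos: [0.5364, -0.018, 0.1166]
orientation: [-3.141, -0.001, 1.721]
force: [0.1, 0.4, 7.9]
width: 0.129
```

```bash
python3 o.py
```

```text
{'t': np.float64(7.7), 'tool_pos': array([ 0.536, -0.018,  0.117]), 'orientation': array([-3.141e+00, -1.000e-03,  1.721e+00]), 'force': array([0.142, 0.389, 7.881]), 'torque': array([ 0.037, -0.272,  0.104]), 'width': np.float64(0.129)}
```

jog_arm --pt "0 0 0 0 0 0.03 1" --pt "0 0 0 0 0 0.06 1" --pt "0 0 0 0 0 0.09 1" --pt "0 0 0 0 0 0.12 1" --pt "0 0 0 0 0 0.14 1" --pt "0 0 0 0 0 0.14 1"

```text
t: 8.45
tool_pos: [0.5364, -0.0181, 0.1165]
orientation: [-3.141, -0.001, 1.581]
force: [1.1, 0.2, 6.9]
width: 0.125
```

```bash
python3 o.py
```

```text
{'t': np.float64(8.45), 'tool_pos': array([ 0.536, -0.018,  0.117]), 'orientation': array([-3.141e+00, -1.000e-03,  1.581e+00]), 'force': array([1.111, 0.189, 6.87 ]), 'torque': array([-0.002, -0.226,  0.109]), 'width': np.float64(0.125)}
```

jog_arm --pt "0 0 -3 0 0 0 1" --pt "0 0 -6 0 0 0 1" --pt "0 0 -10 0 0 0 1" --pt "0 0 -14 0 0 0 1" --pt "0 0 -18 0 0 0 1" --pt "0 0 -18 0 0 0 1"

```text
t: 9.2
tool_pos: [0.5371, -0.0198, 0.1347]
orientation: [3.141, 0.0, 1.578]
force: [0.9, 0.2, -7.2]
width: 0.127
```

```bash
python3 o.py
```

```text
{'t': np.float64(9.2), 'tool_pos': array([ 0.537, -0.02 ,  0.135]), 'orientation': array([3.141, 0.   , 1.578]), 'force': array([ 0.911,  0.169, -7.198]), 'torque': array([ 0.045, -0.035, -0.001]), 'width': np.float64(0.127)}
```

```bash
cat > pour.py <<'E'
from h import *
psi=2.52; f=np.array([np.sin(psi),-np.cos(psi)]); pan=np.array([.494,-.351])
def T(deg,lz=.092,up=.05):
    t=np.radians(deg);c,s=np.cos(t),np.sin(t); L=pan-up*f
    return np.r_[L+f*(-.106*c+.050*s), lz+.050*c+.106*s],psi,t
def rel(ts,o0):
    for a in ts: print(a,np.round(T(a)[0],3)); plan(*T(a),o=o0)
E
python3 - <<'E'
from pour import *
p,y,t=T(0); p[2]=.26; print(p); plan([.537,-.02,.24],1.9); plan(p,y)
E
```

```text
[ 0.40315642 -0.47782052  0.26      ]
[  -0.2   -0.  -105.3] [ 0.001  0.    -0.322]
[-457.1 -137.  -125.4] [ 0.001  0.    -0.942]
```

jog_arm --pt "0 0 -8 0 0 0 1" --pt "0 0 -22 0 0 0 1" --pt "0 0 -40 0 0 0 1" --pt "0 0 -60 0 0 0 1" --pt "-4 -1 -80 0 0 0 1" --pt "-12 -4 -98 0 0 -0.02 1" --pt "-26 -8 -112 0 0 -0.05 1" --pt "-46 -14 -120 0 0 -0.1 1" --pt "-72 -22 -125 0 0 -0.15 1" --pt "-102 -31 -125 0 0 -0.2 1" --pt "-134 -40 -125 0 0 -0.27 1" --pt "-166 -50 -125 0 0 -0.34 1"

```text
t: 10.7
tool_pos: [0.4878, -0.1869, 0.2607]
orientation: [3.141, 0.001, 1.921]
force: [1.3, -0.8, -6.7]
width: 0.125
```

Run:
```python
from pour import *
p,y,t=T(0); p[2]=.26; o=observe();print(o['joint_positions'].round(2)); plan(p,y)
```

```text
[ 0.73  0.27 -0.51  1.86  0.15  1.05  0.52]
[-244.3 -179.2    0.8] [ 0.001  0.002 -0.599]
```

jog_arm --pt "-28 -20 0 0 0 -0.07 1" --pt "-56 -41 0 0 0 -0.14 1" --pt "-84 -62 0 0 0 -0.21 1" --pt "-112 -82 0 0 0 -0.28 1" --pt "-140 -103 0 0 0 -0.35 1" --pt "-166 -122 0 0 0 -0.42 1" --pt "-190 -140 0 0 0 -0.48 1" --pt "-211 -155 0 0 0 -0.53 1" --pt "-228 -167 0 0 0 -0.57 1" --pt "-238 -175 0 0 0 -0.59 1" --pt "-244 -179 0 0 0 -0.6 1" --pt "-244 -179 0 0 0 -0.6 1"

```text
t: 12.2
tool_pos: [0.4027, -0.4763, 0.2595]
orientation: [3.141, 0.0, 2.517]
force: [0.5, 0.8, -6.8]
width: 0.13
```

Run:
```python
from pour import *
o=observe();print(o['tool_pos'],o['orientation'],o['joint_positions'].round(2),o['torque'].round(2)); rel([20,35],o)
p,d=snap('side','s2'); a,_=snap('top','t2')
cv2.imwrite('pics/c2.png',np.hstack([cv2.resize(p[100:250,280:480,::-1],(400,300),interpolation=2),cv2.resize(a[170:380,340:560,::-1],(400,300),interpolation=2)]))
```

```text
[ 0.40267303 -0.47630542  0.25945116] [3.14140930e+00 2.43686511e-05 2.51739745e+00] [ 1.16  0.45 -0.46  1.62  0.21  1.13  1.59] [-0.01  0.   -0.04]
20 [ 0.417 -0.459  0.175]
[-1.2 22.5 84.2] [ 0.349 -0.    -0.003]
35 [ 0.431 -0.439  0.194]
[-1.2 46.9 65.7] [ 0.611 -0.001 -0.003]
```

View pics/c2.png

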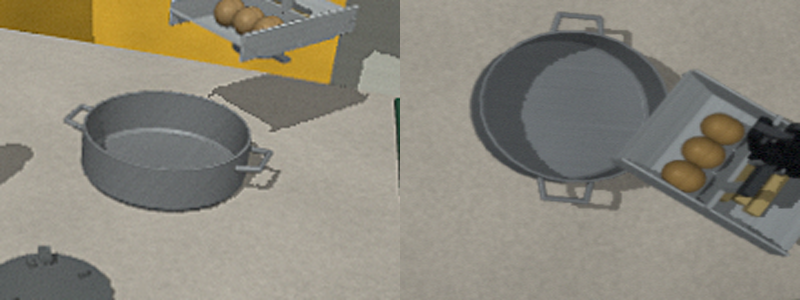

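Side crop: the dish is upright with potatoes and sticks inside. Top crop: the potato lip runs from (697,72) to (622,162) beside the pan. I check the lip position against parallax.

Run:
```python
from pour import *
a=pt('top',None,503.4,220.4,.21);b=pt('top',None,462.1,283.4,.21); m=(a+b)/2; print(a,b,m,np.linalg.norm(a-b),np.arctan2(*(a-b)[1::-1]))
print('expected lip',pan-.05*f+0,'along',psi)
d=np.load('pics/t2.npy');P=cloud('top',d)
q=P[(d>0)&(P[...,2]>.185)&(P[...,2]<.23)&(P[...,0]<.56)&(P[...,1]<-.3)]
r=cv2.minAreaRect((q[:,:2]*1000).astype(np.float32));print(r,cv2.boxPoints(r).round())
```

```text
[ 0.52132524 -0.44008182  0.21      ] [ 0.40295692 -0.35473107  0.21      ] [ 0.46214108 -0.39740645  0.21      ] 0.14593084346993856 -0.6247213075192567
expected lip [ 0.46488347 -0.3916476 ] along 2.52
((404.31854248046875, -476.9298400878906), (215.2900848388672, 148.66049194335938), 54.3174934387207) [[ 281. -521.]
 [ 402. -608.]
 [ 527. -433.]
 [ 407. -346.]]
```

jog_arm --pt "0 2 4 0.02 0 0 1" --pt "0 4 10 0.06 0 0 1" --pt "-1 8 18 0.11 0 0 1" --pt "-1 12 26 0.17 0 0 1" --pt "-1 17 34 0.23 0 0 1" --pt "-1 22 42 0.29 0 0 1" --pt "-1 28 50 0.35 0 0 1" --pt "-1 34 56 0.41 0 0 1" --pt "-1 39 60 0.47 0 0 1" --pt "-1 43 63 0.53 0 0 1" --pt "-1 46 65 0.58 0 0 1" --pt "-1 47 65 0.61 0 0 1"

```text
t: 13.8
tool_pos: [0.4327, -0.4369, 0.1938]
orientation: [-2.533, 0.001, 2.521]
force: [0.1, -0.1, -6.0]
width: 0.132
```

Run:
```python
from pour import *
o=observe();print(o['tool_pos'],o['orientation'],o['joint_positions'].round(2),o['torque'].round(2),o['force'].round(1)); rel([35,40,45,50,55,58],o)
p,d=snap('side','s3'); a,_=snap('top','t3')
cv2.imwrite('pics/c3.png',np.hstack([cv2.resize(p[80:230,280:480,::-1],(400,300),interpolation=2),cv2.resize(a[170:380,340:560,::-1],(400,300),interpolation=2)]))
```

```text
[ 0.4326942  -0.43690308  0.19377871] [-2.53286779e+00  6.69967875e-04  2.52058588e+00] [ 0.65  0.53 -0.27  1.76  0.81  1.17  0.91] [ 1.25 -0.89  0.02] [ 0.1 -0.1 -6. ]
35 [ 0.431 -0.439  0.194]
[ 0.2 -2.1  1.5] [0.002 0.001 0.   ]
40 [ 0.436 -0.432  0.198]
[ 0.2  2.6 -7.5] [0.089 0.001 0.   ]
45 [ 0.442 -0.424  0.202]
[  0.2   8.2 -16.1] [0.177 0.001 0.   ]
50 [ 0.448 -0.416  0.205]
[  0.2  14.5 -24.2] [ 0.264  0.001 -0.   ]
55 [ 0.453 -0.408  0.208]
[  0.2  21.4 -31.7] [ 0.351  0.001 -0.   ]
58 [ 0.457 -0.403  0.208]
[  0.2  25.9 -35.9] [ 0.404  0.001 -0.   ]
```

View pics/c3.png

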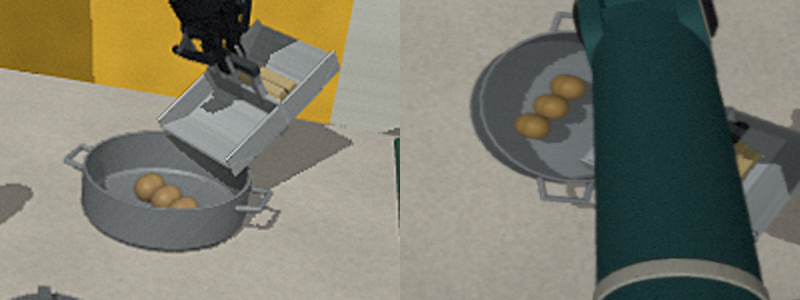

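All three potatoes are in the pan (top crop, around (550,105)) after only 35° of tilt, and the sticks are still behind the divider. I level the dish and carry it away.

jog_arm --pt "0 -1 -8 -0.02 0 0 1" --pt "0 -4 -17 -0.06 0 0 1" --pt "0 -8 -27 -0.12 0 0 1" --pt "0 -14 -38 -0.18 0 0 1" --pt "0 -20 -49 -0.24 0 0 1" --pt "0 -26 -59 -0.3 0 0 1" --pt "0 -32 -68 -0.36 0 0 1" --pt "0 -38 -74 -0.43 0 0 1" --pt "0 -43 -78 -0.49 0 0 1" --pt "0 -46 -80 -0.54 0 0 1" --pt "0 -48 -81 -0.58 0 0 1" --pt "0 -49 -81 -0.609 0 0 1"

```text
t: 15.4
tool_pos: [0.4332, -0.4351, 0.29]
orientation: [-3.14, 0.001, 2.516]
force: [0.4, -0.3, -4.9]
width: 0.13
```

Run:
```python
from pour import *
o=observe();print(o['tool_pos'],o['orientation'],o['force'].round(1),o['joint_positions'].round(2)); plan([.5495,.315,.26],2.07)
```

```text
[ 0.43324868 -0.43512026  0.28999329] [-3.14017354e+00  1.09477429e-03  2.51598241e+00] [ 0.4 -0.3 -4.9] [ 1.07  0.4  -0.44  1.61  0.18  1.17  1.53]
[345.1 676.2  28.7] [-0.001  0.001  0.446]
```

jog_arm --pt "4 8 0 0 0 0.0 1" --pt "12 24 0 0 0 0.01 1" --pt "24 47 0 0 0 0.03 1" --pt "38 75 0 0 0 0.05 1" --pt "54 106 0 0 0 0.07 1" --pt "70 137 0 0 0 0.09 1" --pt "86 169 0 0 0 0.11 1" --pt "102 200 0 0 0 0.13 1" --pt "118 231 0 0 0 0.15 1" --pt "134 262 0 0 0 0.17 1" --pt "150 294 0 0 0 0.19 1" --pt "166 325 0 0 0 0.22 1"

```text
t: 16.9
tool_pos: [0.4892, -0.0696, 0.2887]
orientation: [-3.14, 0.001, 2.3]
force: [-0.2, -0.7, -5.3]
width: 0.128
```

Run:
```python
from h import *
o=observe();print(o['tool_pos'],o['orientation'],o['force'].round(1),o['joint_positions'].round(2)); plan([.5495,.315,.26],2.07)
```

```text
[ 0.48916298 -0.06962923  0.28866247] [-3.14035610e+00  8.54901729e-04  2.29973344e+00] [-0.2 -0.7 -5.3] [ 0.63  0.2  -0.62  1.88  0.13  1.1   0.68]
[246.7 301.2  28.1] [-0.001  0.001  0.23 ]
```

jog_arm --pt "20 24 0 0 0 0.02 1" --pt "42 51 0 0 0 0.04 1" --pt "66 81 2 0 0 0.06 1" --pt "90 110 5 0 0 0.08 1" --pt "115 140 8 0 0 0.11 1" --pt "140 171 12 0 0 0.13 1" --pt "165 201 16 0 0 0.15 1" --pt "188 229 20 0 0 0.17 1" --pt "209 255 24 0 0 0.19 1" --pt "227 277 26 0 0 0.21 1" --pt "240 293 28 0 0 0.22 1" --pt "247 301 28 0 0 0.23 1"

```text
t: 18.4
tool_pos: [0.5484, 0.3143, 0.26]
orientation: [-3.14, -0.0, 2.071]
force: [-0.3, -0.4, -4.6]
width: 0.125
```

jog_arm --pt "0 0 0 0 0 0 1" --pt "0 0 0 0 0 0 1"

```text
t: 18.65
tool_pos: [0.5504, 0.3106, 0.2601]
orientation: [-3.14, 0.002, 2.067]
force: [0.4, -0.8, -5.8]
width: 0.126
```

Run:
```python
from h import *
o=observe();print(o['tool_pos'],o['orientation'],o['force'].round(1),o['torque'].round(2)); plan([.5495,.315,.116],2.07)
p,d=snap('side','s4'); a,e=snap('top','t4')
cv2.imwrite('pics/c4.png',np.hstack([cv2.resize(p[200:410,120:330,::-1],(400,400),interpolation=2),cv2.resize(a[110:310,50:250,::-1],(400,400),interpolation=2)]))
for n,d in(('side',d),('top',e)):
    P=cloud(n,d); q=P[(d>0)&(P[...,2]>.185)&(P[...,2]<.225)&(np.hypot(P[...,0]-.55,P[...,1]-.315)<.16)];r=cv2.minAreaRect((q[:,:2]*1000).astype(np.float32));print(r)
```

```text
[0.55036334 0.31058418 0.26010406] [-3.14024610e+00  1.54805352e-03  2.06711412e+00] [ 0.4 -0.8 -5.8] [ 0.02 -0.01 -0.01]
[  4.5   1.5 144.1] [-0.001  0.002 -0.003]
((551.0762939453125, 310.4224548339844), (215.69622802734375, 149.44635009765625), 28.680784225463867)
((565.6407470703125, 280.9657897949219), (216.36480712890625, 87.34025573730469), 28.40211296081543)
```

View pics/c4.png

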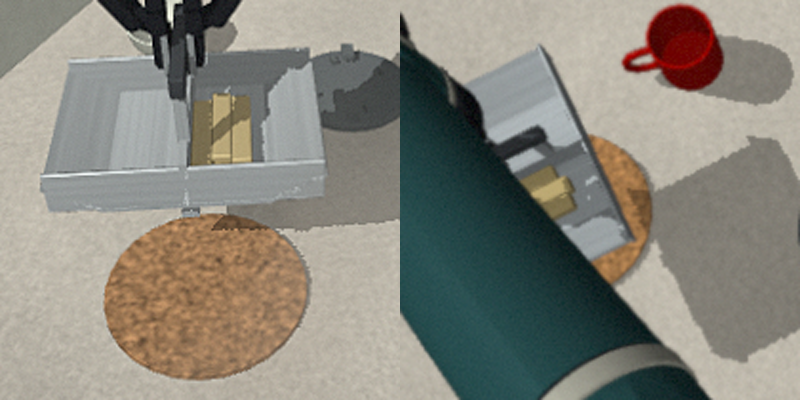

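The dish is empty of potatoes with all three sticks in, hovering over the trivet. I lower it.

jog_arm --pt "1 0 8 0 0 0 1" --pt "2 1 22 0 0 0 1" --pt "3 1 40 0 0 0 1" --pt "4 1 58 0 0 0 1" --pt "4.5 1.5 76 0 0 0 1" --pt "4.5 1.5 94 0 0 0 1" --pt "4.5 1.5 110 0 0 0 1" --pt "4.5 1.5 122 0 0 0 1" --pt "4.5 1.5 130 0 0 0 1" --pt "4.5 1.5 136 0 0 0 1" --pt "4.5 1.5 140 0 0 0 1" --pt "4.5 1.5 140 0 0 0 1"

```text
t: 20.25
tool_pos: [0.5495, 0.3161, 0.12]
orientation: [-3.141, 0.0, 2.068]
force: [-0.0, 0.0, -4.6]
width: 0.126
```

```bash
python3 o.py; python3 -c "
from h import *
plan([.5495,.315,.1145],2.07)"
```

```text
{'t': np.float64(20.25), 'tool_pos': array([0.55 , 0.316, 0.12 ]), 'orientation': array([-3.141,  0.   ,  2.068]), 'force': array([-0.024,  0.041, -4.629]), 'torque': array([ 0.062, -0.03 , -0.049]), 'width': np.float64(0.126)}
[-0.9 -0.5  5.5] [-0.001  0.    -0.002]
```

jog_arm --pt "-0.5 0 1 0 0 0 1" --pt "-0.5 0 2 0 0 0 1" --pt "-0.5 0 3 0 0 0 1" --pt "-0.5 0 4 0 0 0 1" --pt "-0.5 0 5 0 0 0 1" --pt "-0.5 0 5 0 0 0 1"

```text
t: 21.0
tool_pos: [0.5497, 0.3156, 0.1149]
orientation: [-3.14, 0.0, 2.068]
force: [-0.3, 0.1, -5.7]
width: 0.132
```

```bash
python3 o.py
```

```text
{'t': np.float64(21.0), 'tool_pos': array([0.55 , 0.316, 0.115]), 'orientation': array([-3.14 ,  0.   ,  2.068]), 'force': array([-0.289,  0.112, -5.671]), 'torque': array([0.03 , 0.006, 0.   ]), 'width': np.float64(0.132)}
```

jog_arm --pt "0 0 0.5 0 0 0 1" --pt "0 0 1 0 0 0 1" --pt "0 0 1 0 0 0 1"

```text
t: 21.38
tool_pos: [0.5498, 0.3158, 0.1147]
orientation: [-3.141, 0.001, 2.068]
force: [-3.0, -1.4, 1.8]
width: 0.131
```

jog_arm --pt "0 0 0.5 0 0 0 1" --pt "0 0 1 0 0 0 1" --pt "0 0 1 0 0 0 1"

```text
t: 21.75
tool_pos: [0.55, 0.316, 0.1147]
orientation: [3.141, 0.001, 2.068]
force: [-3.8, -3.6, 9.7]
width: 0.131
```

In contact. I ease the load slightly, open and retreat.

jog_arm --pt "0 0 -1 0 0 0 1" --pt "0 0 -1 0 0 0 0.7" --pt "0 0 -1 0 0 0 0.4" --pt "0 0 -1 0 0 0 0" --pt "0 0 -1 0 0 0 -0.4" --pt "0 0 -1 0 0 0 -0.4" --pt "0 0 -1 0 0 0 -0.4" --pt "0 0 -12 0 0 0 -0.4" --pt "0 0 -30 0 0 0 -0.4" --pt "0 0 -60 0 0 0 -0.4" --pt "0 0 -100 0 0 0 -0.4" --pt "0 0 -140 0 0 0 -0.4"

```text
t: 23.25
tool_pos: [0.5498, 0.316, 0.2559]
orientation: [3.141, 0.0, 2.068]
force: [0.6, 0.5, 0.7]
width: 0.701
```

```bash
python3 o.py; python3 -c "
from h import *
plan([.45,.05,.30],2.07)"
```

```text
{'t': np.float64(23.25), 'tool_pos': array([0.55 , 0.316, 0.256]), 'orientation': array([3.141, 0.   , 2.068]), 'force': array([0.591, 0.528, 0.735]), 'torque': array([ 0.005,  0.009, -0.02 ]), 'width': np.float64(0.701)}
[-186.2 -214.6  -44.2] [ 0.001  0.    -0.002]
```

jog_arm --pt "-20 -23 -10 0 0 0 -0.4" --pt "-45 -52 -20 0 0 0 -0.4" --pt "-75 -86 -30 0 0 0 -0.4" --pt "-105 -121 -40 0 0 0 -0.4" --pt "-135 -156 -44 0 0 0 -0.4" --pt "-160 -184 -44 0 0 0 -0.4" --pt "-178 -205 -44 0 0 0 -0.4" --pt "-186 -215 -44 0 0 0 -0.4" --pt "-186 -215 -44 0 0 0 -0.4"

```text
t: 24.38
tool_pos: [0.4497, 0.0498, 0.2981]
orientation: [3.141, 0.001, 2.067]
force: [-0.0, -0.1, 0.7]
width: 0.698
```

Run:
```python
from h import *
for n in('top','side'):
    p,d=snap(n,n+'5'); P=cloud(n,d); X,Y,Z=P[...,0],P[...,1],P[...,2]
    q=P[(d>0)&(Z>.04)&(Z<.085)&(np.hypot(X-.55,Y-.315)<.15)]; print(n,cv2.minAreaRect((q[:,:2]*1000).astype(np.float32)))
    q=P[(d>0)&(Z>.125)&(Z<.16)&(np.hypot(X-.55,Y-.315)<.07)]; print('handle',(q.min(0)+q.max(0))/2,q[:,2].max())
    for nm,(x,y) in dict(mug=(.73,.19),bowl=(.74,0),jar=(.72,-.2)).items():
        q=P[(d>0)&(np.hypot(X-x,Y-y)<.11)&(Z>.02)&(Z<.13)&(X>.67)]; print(nm,q.min(0).round(3),q.max(0).round(3))
a=cv2.imread('pics/top5.png');b=cv2.imread('pics/side5.png')
cv2.imwrite('pics/c5.png',np.hstack([cv2.resize(a,(400,300)),cv2.resize(b,(400,300))]))
```

```text
top ((550.7271118164062, 312.9438171386719), (217.7962188720703, 147.89559936523438), 28.011327743530273)
handle [0.54939478 0.31119463 0.13635533] 0.14648317677548833
mug [0.696 0.145 0.02 ] [0.772 0.252 0.09 ]
bowl [ 0.725 -0.06   0.02 ] [0.835 0.047 0.055]
jar [ 0.69  -0.241  0.02 ] [ 0.758 -0.172  0.115]
side ((550.5139770507812, 315.5181579589844), (216.16197204589844, 149.9398193359375), 28.499666213989258)
handle [0.5499686  0.31572037 0.13559508] 0.14584824374977928
mug [0.696 0.149 0.02 ] [0.773 0.258 0.088]
bowl [ 0.724 -0.059  0.02 ] [0.835 0.053 0.053]
jar [ 0.69  -0.233  0.02 ] [ 0.758 -0.165  0.112]
```

View pics/c5.png

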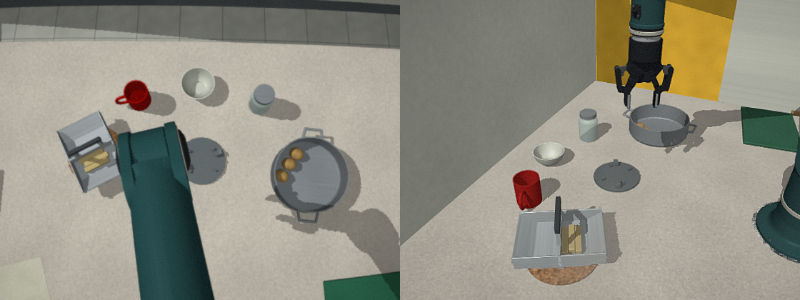

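The dish stands upright on the trivet at (0.5505, 0.314), within about 2 mm of the middle. The three potatoes are in the pan, the sticks are in the dish, and the mug, jar and bowl have not moved.

```bash
python3 -c "
from station import *
print(hand_in())"
```

```text
the job is handed in; nothing more can be done
None
```

The job is done and handed in at about 24.5 s of the 61 s. All three potatoes are in the pan, the three sticks are still in the dish, and the dish stands upright on the trivet.

- **Unlocking:** Turning counter-clockwise met the stop after about 0.1 rad, where I went no further than 0.7 N m. Clockwise turned freely at about 0.1 N m, so I turned it about 0.43 rad that way and lifted it off.
- **Tipping:** The potatoes all left the dish at 35° of tilt, short of the 45 to 65° you gave, so I stopped there.
- **Setting down:** I lowered the dish in 0.5 mm steps until it touched. The last step pressed it with about 10 to 15 N before I eased off and let go.
- **Last checks:** Both cameras put the dish within about 2 mm of the trivet's middle, and the mug, jar and bowl within 1 mm of where they started. The gripper was clear of everything. The two cameras differ by 2 to 5 mm in y, so I used their average. No check failed.

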